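# Shift the leak tester into its third slot

### The job

Set the cooling-loop leak tester to pressure hold: with the fingertips push its red-knobbed lever to the middle of its left channel, across the H-shaped gate to the right channel, then forward (away from the robot) until it is fully home in the third slot, the far right one marked with three green dots. Push only, gently: do not take the lever between the fingers, never let it go into the near right slot (four dots, the dump), and leave the fittings, bottles and tools around it where they are.

Things in the scene. Friction and masses are not known exactly. Their poses are not given: they have to be found in the camera images.
- gate (a point): Centre of the H gate, on top of its aluminium plate (110 x 100 mm), 120 mm above the bench. x points forward (away from the robot), y left, z up; turned up to 0.3 rad from the world axes. Left and right channels run along x, 34 mm apart between centres, 58 mm long, joined at x = 0 by a cross channel 17 mm wide with rounded corners, which guide a lever whose knob is within 10 mm of the middle.
- slot3 (a point): Far end of the third slot, on the plate's top: 23 mm ahead and 17 mm right of gate, beside three green dots. Slot 1 (one dot) is far left, 2 near left, 3 far right, 4 near right.
- knob (a point): Centre of the red ball knob, 32 mm across, on the lever, a steel rod 12 mm across that pivots 90 mm below gate. Knob and pivot are 190 mm apart, so the knob is 100 mm above the gate when upright. With a = shift, b = select the knob lies from the pivot, in the gate's axes, at 0.190*(sin a cos b, -sin b, cos a cos b) m. z runs up the lever.
- shift (a joint): Fore-aft angle of the lever, rad: 0 in the middle (neutral, in line with the cross channel), +0.26 fully forward (home in a far slot), -0.26 fully back (home in a near slot); 49 mm at the knob each way. It has no spring and stays where it is left; about 2 N at the knob moves it. It starts anywhere along the left channel.
- select (a joint): Sideways angle of the lever, rad: -0.21 at the left stop, +0.21 at the right stop; inside a slot it has play from 0.17 to 0.21 either side. It can change sides only with shift near 0. About 2 N at the knob moves it; it stays where it is left.
- tester: The leak tester: grey box 200 (x) by 240 (y) mm, deck at 114 mm, fixed to the bench; it carries gate and lever. Origin on the bench straight below gate, same axes. On its deck a gauge 60 mm across and 12 mm high stands at x +45, y -83 mm.
- fitting_a: brass tube fitting, 22 mm across and 32 mm tall, standing loose on the tester's deck left of the gate. A bystander.
- fitting_b: dark steel tube fitting, 22 mm across and 32 mm tall, standing loose on the tester's deck left of the gate. A bystander.
- flush_bottle: grey bottle with blue cap, 60 mm across, 150 mm tall, standing on the bench. A bystander.
- paste_jar: white jar with red cap, 54 mm across, 70 mm tall, standing on the bench. A bystander.
- driver: screwdriver lying on the bench. A bystander.
- cold_block: 70 mm square copper and clear cooling block, 34 mm tall, lying on the bench. A bystander.
- spanner: steel spanner lying on the bench. A bystander.

How it is judged:
By the outcome, as a careful person would: the job done as asked, in the order asked, and still so for the second after the job is handed in, with the robot touching nothing.
It also fails if it takes over 59 s, if anything falls off the work surface, if the arm or the gripper's body presses on something with over 40 N, if the wrist force passes 120 N, or if a joint passes its speed limit or range.

### The arm

A 6-joint arm with a two-finger parallel gripper is mounted at the origin on the work surface. World frame = base frame: x ahead of the robot, y to its left, z up, the work surface at z = 0. Lengths are in mm, angles in rad, forces in N, time in s.
With the tool pointing down it reaches from about 250 to 800 mm from the base axis. Payload 8.5 kg.
Tool frame: the origin (TCP) lies midway between the tips of the shut fingers; the grasp point (between the pads) lies 19 mm behind it; z points along the fingers, x is the direction in which the jaws open and shut, and the axes are right-handed (so a half turn about z gives the same grasp; the last joint's range is limited). The gripper opens to 85 mm and grips with 20 to 120 N. Pads are 22 mm wide; open, the fingers measure 114 mm over their backs; the gripper's body (76 mm by 85 mm) begins 54 mm behind the grasp point. The pads swing forward as they close: fully open they stand 13 mm farther back than shut.
Start: joints at [0, 0.238, -0.013, 1.319, 0, 1.571], TCP at [524.956, -0, 231.276] pointing down, gripper open.
Joint ranges: [-2.66, 2.66], [-1.03, 1.9], [-1.14, 1.46], [-1.82, 2.27], [-1.45, 1.34], [-3.14, 3.14]. Speed limits (rad/s): [2.22, 2.22, 2.79, 3.14, 3.14, 3.14].

### API

Orientations are given as [roll, pitch, yaw] about the fixed x, y, z axes, in that order (R = Rz(yaw) Ry(pitch) Rx(roll)).
In Python, from bench import r, vision, job_done gives the robot as it stands. The module is installed in compiled form; this text tells all that it offers.
- The arm moves only by the shell command python3 -m jog 'ROWS' [FORCE]. ROWS is JSON, one flat list of numbers, 7 for each row, row after row: the gripper's target within -1 to 1 (shut at 1, half-way at 0, fully open at -1), then the shift along the world's x, y, z in mm, then the turn, a rotation vector about the world's x, y, z in degrees. A call has 1 to 10 rows; each row shifts and turns the commanded pose from where the row before left it; what a row does not reach is not made up. A row lasts 1/12 s, in which the tool goes at most 41.7 mm and 7.16 degrees, less where a joint would pass 70% of its speed; a pose out of reach is approached as far as the arm can. A call is refused whole if a number of a shift passes 41.7 or a number of a turn 7.16, either way. A call with a gripper value outside its range is refused whole. The fingers move at their own pace and stop on an object; FORCE is the grip in N (left out, the last holds). Time passes only in rows, so rows that do not move let the fingers close. It gives the time, the measured TCP pose, the force and the opening at its end, in the units of the state.
- r.get_state(): the state, without advancing time (a new reading comes with each control period).
- vision.snapshot(name): name is "scene" or "side" or "wrist"; returns a dict with "image" (480x640x3 uint8, blue, green, red), "intrinsics" (3x3 intrinsics, pixels), "world_from_camera" (4x4, takes a point from camera to world coordinates). Camera axes: x right, y up, looking along -z (the intrinsics and any distortion apply to the point x, -y, -z); pixel columns grow to the right and rows downward; lengths in mm; the calibration is good to about 2 mm. A picture is of the moment at which its call begins. There is no depth.
- job_done(): hands the job in, once; it reports no verdict.
The state is a dict: "t": time; "qpos": joint angles; "joint_velocities": joint speeds; "joint_torque": joint torques, N m; "eef_pos": TCP position; "tcp_rot": TCP orientation; "ft_force": force on the tool from outside, world axes, zero at the start; "torque": the same for the moment, N m; "gripper_width": finger opening in mm.
Only numpy, scipy, OpenCV 4.12 (cv2) and the standard library are available. Lean on these libraries where they do the work, as an engineer would, in place of code of your own. Each camera call takes 0.05 s, during which the arm holds its last target.

## Working session

There is one attempt and no reset: what is moved stays moved. The work goes in short steps, Python scripts to look and compute and a shell command to move; the robot and the scene stay as the last step left them, time stands still between calls to the robot, and variables do not carry over. Pictures are saved under pics/ and viewed, and the job is handed in when it is done.

```bash
mkdir -p pics
python3 - <<'E'
from bench import r,vision
import cv2,json,numpy as np,pickle
S={}
for n in ("scene","side","wrist"):
    s=vision.snapshot(n); S[n]=s
    cv2.imwrite(f"pics/{n}0.png",s["image"])
pickle.dump(S,open("s0.pkl","wb"))
np.set_printoptions(suppress=True,precision=3)
for n in S: print(n,S[n]["intrinsics"],S[n]["world_from_camera"],S[n].keys())
print(r.get_state())
E
```

```text
scene [[574.621   0.    317.964]
 [  0.    574.621 247.31 ]
 [  0.      0.      1.   ]] [[  -0.447   -0.702    0.554 1179.04 ]
 [   0.894   -0.339    0.292  358.634]
 [  -0.017    0.626    0.78  1174.14 ]
 [   0.       0.       0.       1.   ]] dict_keys(['image', 'intrinsics', 'world_from_camera'])
side [[461.22    0.    319.105]
 [  0.    461.22  245.804]
 [  0.      0.      1.   ]] [[   0.758    0.458   -0.464   28.23 ]
 [  -0.652    0.518   -0.554 -527.968]
 [  -0.013    0.722    0.691  781.475]
 [   0.       0.       0.       1.   ]] dict_keys(['image', 'intrinsics', 'world_from_camera'])
wrist [[399.488   0.    322.14 ]
 [  0.    399.488 239.26 ]
 [  0.      0.      1.   ]] [[  1.     -0.      0.001 525.256]
 [ -0.      0.946   0.323  82.647]
 [ -0.001  -0.323   0.946 373.193]
 [  0.      0.      0.      1.   ]] dict_keys(['image', 'intrinsics', 'world_from_camera'])
{'t': 0.15, 'qpos': array([ 0.   ,  0.239, -0.014,  1.319, -0.   ,  1.571]), 'joint_velocities': array([-0.   , -0.   ,  0.003,  0.001, -0.001, -0.001]), 'joint_torque': array([ -0.001, -53.908,  34.66 ,   0.014,  -0.   ,  -0.   ]), 'eef_pos': array([524.677,   0.006, 230.836]), 'tcp_rot': array([3.142, 0.001, 0.   ]), 'ft_force': array([-0.279, -0.197,  0.082]), 'torque': array([-0.025,  0.038, -0.034]), 'gripper_width': 85.07382475020621}
```

View pics/scene0.png

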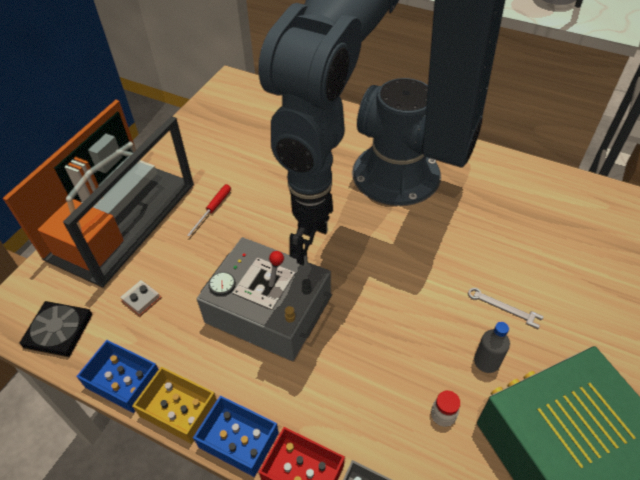

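View pics/side0.png

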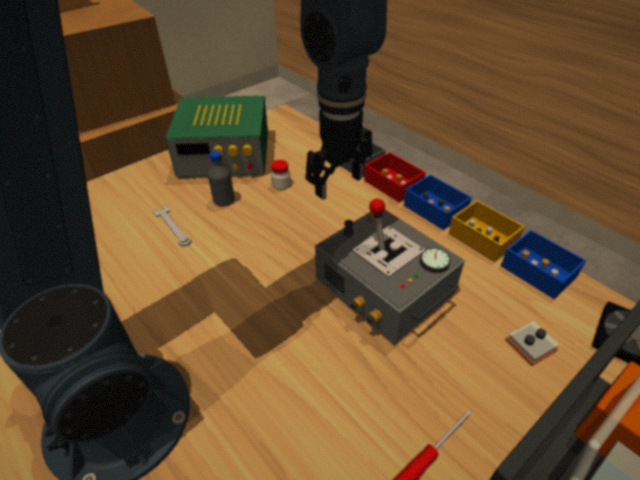

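View pics/wrist0.png

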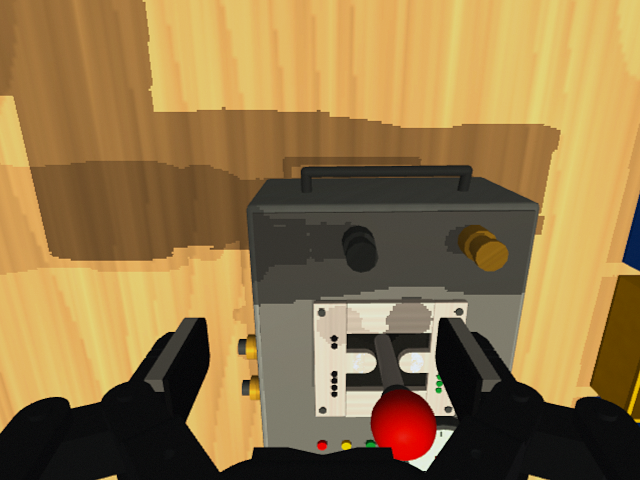

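```bash
cat > h.py <<'E'
import numpy as np,cv2
def ray(s,u,v):
    K=s["intrinsics"];T=s["world_from_camera"]
    d=np.array([(u-K[0,2])/K[0,0],-(v-K[1,2])/K[1,1],-1.0])
    d=T[:3,:3]@d; return T[:3,3],d/np.linalg.norm(d)
def onz(s,u,v,z):
    o,d=ray(s,u,v); return o+d*(z-o[2])/d[2]
def tri(rs):
    A=np.zeros((3,3));b=np.zeros(3)
    for o,d in rs:
        P=np.eye(3)-np.outer(d,d);A+=P;b+=P@o
    p=np.linalg.solve(A,b)
    return p,[np.linalg.norm((np.eye(3)-np.outer(d,d))@(p-o)) for o,d in rs]
def proj(s,p):
    T=s["world_from_camera"];q=T[:3,:3].T@(np.asarray(p)-T[:3,3]);K=s["intrinsics"]
    return K[0,2]+K[0,0]*q[0]/-q[2],K[1,2]-K[1,1]*q[1]/-q[2]
def knob(s,rect=None):
    im=s["image"];h=cv2.cvtColor(im,cv2.COLOR_BGR2HSV)
    m=(((h[...,0]<8)|(h[...,0]>172))&(h[...,1]>160)&(h[...,2]>70)).astype(np.uint8)
    c,_=cv2.findContours(m,cv2.RETR_EXTERNAL,cv2.CHAIN_APPROX_NONE)
    out=[]
    for k in c:
        a=cv2.contourArea(k)
        if a>40:
            (x,y),rr=cv2.minEnclosingCircle(k); out.append((round(x,1),round(y,1),round(rr,1),a,round(a/(np.pi*rr*rr),2)))
    return out
E
python3 - <<'E'
import pickle,cv2
from h import *
S=pickle.load(open("s0.pkl","rb"))
for n in S: print(n,knob(S[n]))
w=S["wrist"]["image"][280:480,230:530]; cv2.imwrite("pics/w0c.png",cv2.resize(w,None,fx=2.6,fy=2.6,interpolation=cv2.INTER_CUBIC))
w=S["scene"]["image"][220:350,190:340]; cv2.imwrite("pics/s0c.png",cv2.resize(w,None,fx=4.5,fy=4.5,interpolation=cv2.INTER_CUBIC))
E
```

```text
scene [(301.5, 465.0, 43.2, 2909.5, 0.5), (447.9, 402.1, 12.3, 419.5, 0.89), (276.0, 257.9, 7.2, 135.0, 0.83), (219.0, 198.5, 16.2, 236.0, 0.29)]
side [(415.0, 464.0, 25.8, 639.0, 0.31), (377.2, 206.2, 7.8, 155.0, 0.8), (278.7, 165.4, 8.7, 168.5, 0.71), (393.9, 172.5, 30.1, 1652.5, 0.58)]
wrist [(321.7, 444.7, 5.0, 66.5, 0.84), (403.4, 424.5, 35.8, 3414.0, 0.85)]
```

View pics/w0c.png

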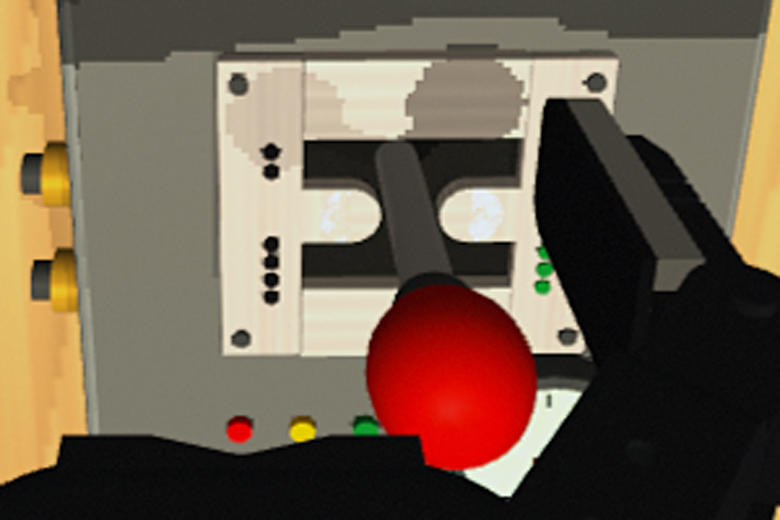

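View pics/s0c.png

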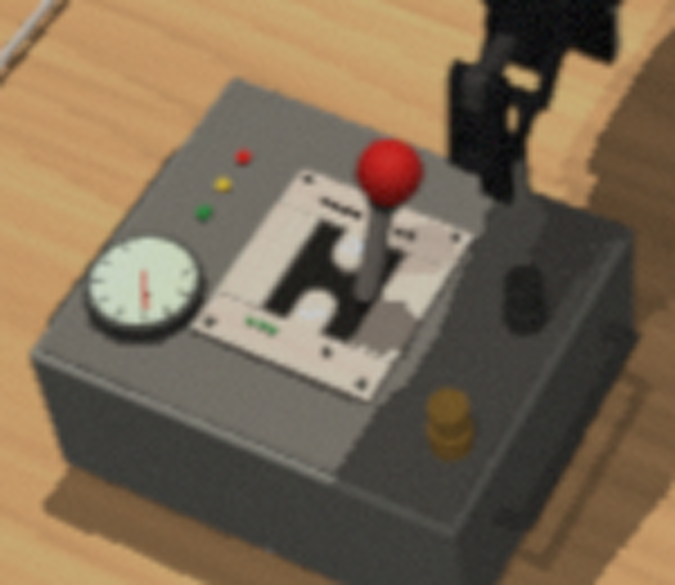

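Run:
```python
import pickle
from h import *
np.set_printoptions(suppress=True,precision=1)
S=pickle.load(open("s0.pkl","rb"));w=S["wrist"];s=S["scene"]
P=[]
for u,v in [(238,83),(596,82),(241,338),(567,336)]:
    p=onz(w,230+(u+.5)/2.6-.5,280+(v+.5)/2.6-.5,120);P.append(p);print(p)
g=np.mean(P,0);print("gate wrist",g)
Q=[]
for u,v in [(457,238),(362,383),(308,180),(210,321)]:
    p=onz(s,190+u/4.5-.4,220+v/4.5-.4,120);Q.append(p);print(p)
print("gate scene",np.mean(Q,0))
for X in (P,Q): 
    X=np.array(X); d=X[1]-X[0]+X[3]-X[2]; e=X[0]-X[2]+X[1]-X[3]
    print(np.arctan2(d[1],d[0]),np.arctan2(-e[0],e[1]),np.linalg.norm(d)/2,np.linalg.norm(e)/2)
R=[ray(S["scene"],276,257.9),ray(S["side"],377.2,206.2),ray(w,403.4,424.5)]
print(tri(R),tri(R[:2]),tri(R[1:]),tri([R[0],R[2]]))
```

```text
[524.3 -58.3 120. ]
[622.5 -57.9 120. ]
[ 525.1 -144.8  120. ]
[ 623.2 -144.   120. ]
gate wrist [ 573.8 -101.2  120. ]
[522.4 -57.7 120. ]
[619.3 -58.  120. ]
[ 523.3 -144.4  120. ]
[ 620.5 -143.6  120. ]
gate scene [ 571.4 -100.9  120. ]
0.006203401209207304 0.0092985144410812 98.16528755234415 86.3167608687344
0.0024465864894859706 0.012122217456514645 97.04504505641759 86.17009810934687
(array([564.1, -66.1, 217.4]), [np.float64(0.5989570826871006), np.float64(0.4637447169973131), np.float64(0.6629741577303675)]) (array([563.6, -66.3, 217.3]), [np.float64(0.31975637244183963), np.float64(0.31975637244188354)]) (array([564.5, -66.3, 217. ]), [np.float64(0.3910033102157057), np.float64(0.3910033102158221)]) (array([564.4, -65.3, 218.7]), [np.float64(0.1975724739839609), np.float64(0.19757247398398792)])
```

The scene, side and wrist views agree. The gate is at about (572.5, -101), yaw about 0.01, and the knob is at about (564, -66, 217). That puts the lever in the left channel, about 8 mm short of the middle. I'll shut the fingers and go behind the knob.

```bash
python3 -m jog '[1,-2,-10,0,0,0,0, 1,-2,-15,0,0,0,0, 1,-1,-15,0,0,0,0, 1,0,-15,0,0,0,0, 1,0,-11,-4,0,0,0, 1,0,0,-8,0,0,0, 1,0,0,-8,0,0,0, 1,0,0,-6,0,0,0, 1,0,0,0,0,0,0, 1,0,0,0,0,0,0]' 20
python3 - <<'E'
from bench import r,vision
import cv2
from h import *
for n in ("scene","side","wrist"):
    s=vision.snapshot(n); cv2.imwrite(f"pics/{n}1.png",s["image"])
s=r.get_state();print(s["eef_pos"],s["ft_force"],s["gripper_width"],s["tcp_rot"])
a=cv2.imread("pics/side1.png")[130:330,280:480];b=cv2.imread("pics/wrist1.png")[240:480,200:520]
cv2.imwrite("pics/c1.png",np.hstack([cv2.resize(a,(400,400)),cv2.resize(b,(400,400))]))
E
```

```text
t: 0.98
eef_pos: [519.6, -65.4, 204.7]
tcp_rot: [-3.141, 0.001, 0.001]
ft_force: [0.3, 0.7, -0.5]
gripper_width: -0.1
[520.17446433 -65.61290259 205.55110754] [-0.58681865 -0.9404588  -0.17438829] -0.17276371576030278 [ 3.14154418e+00 -3.61452840e-04  7.35103744e-04]
```

View pics/c1.png

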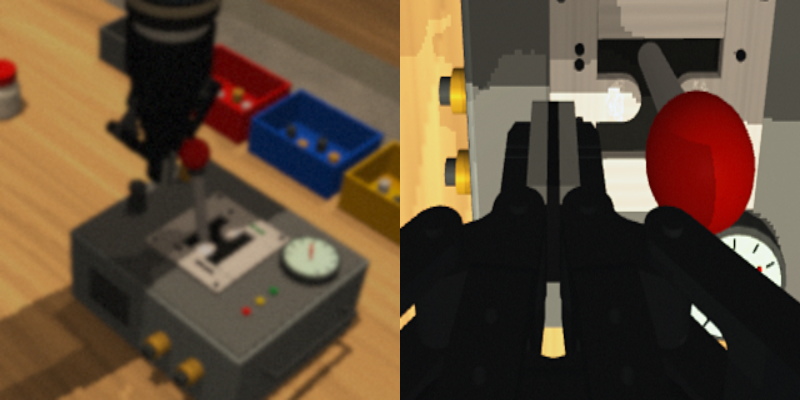

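View pics/wrist1.png

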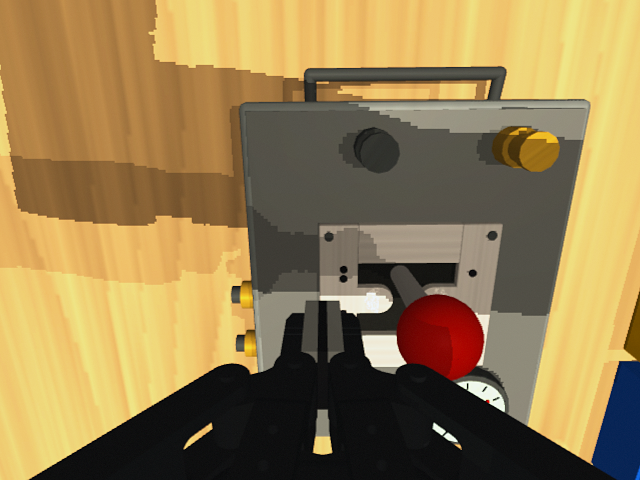

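The crop shows the shut fingertips at column 320 of the wrist view, clear behind the knob at (440, 337). The links spread well above it. I'm advancing to contact.

```bash
cat > look.py <<'E'
import sys
from bench import r,vision
from h import *
np.set_printoptions(suppress=True,precision=1)
G=np.array([572.5,-101,120]);yaw=.008
i=sys.argv[1]; R=[];O={}
pred=np.array(eval(sys.argv[2])) if len(sys.argv)>2 else None
for n in ("scene","side","wrist"):
    s=vision.snapshot(n); cv2.imwrite(f"pics/{n}{i}.png",s["image"]);O[n]=s
    c=[k for k in knob(s) if pred is None or np.hypot(k[0]-proj(s,pred)[0],k[1]-proj(s,pred)[1])<(14 if n!="wrist" else 45)]
    print(n,c)
    if n!="wrist" and c: k=max(c,key=lambda k:k[3]);R.append(ray(s,k[0],k[1]))
    if n=="wrist" and c: k=max(c,key=lambda k:k[3]);W=ray(s,k[0],k[1]); WK=k
def rep(p):
    p=p-(G-[0,0,90]);x=p[0]*np.cos(yaw)+p[1]*np.sin(yaw);y=-p[0]*np.sin(yaw)+p[1]*np.cos(yaw)
    print("rel",x,y,p[2],"a",round(np.arctan2(x,p[2]),3),"b",round(np.arcsin(-y/190),3))
if len(R)>1: p,e=tri(R);print(p,e);rep(p)
if 'W' in globals() and R:
    p,e=tri(R+[W]);print("all",p,e);rep(p)
s=r.get_state();print(s["t"],s["eef_pos"],s["ft_force"],s["tcp_rot"])
a=O["side"]["image"][150:310,300:460];b=O["wrist"]["image"][180:480,200:600]
cv2.imwrite(f"pics/c{i}.png",np.hstack([cv2.resize(a,(360,360)),cv2.resize(b,(440,360))]))
E
python3 -m jog '[1,4,0,0,0,0,0, 1,4,0,0,0,0,0, 1,4,0,0,0,0,0, 1,2,0,0,0,0,0, 1,2,0,0,0,0,0, 1,0,0,0,0,0,0]'; python3 look.py 2 '[564,-66,217]'
```

```text
t: 1.63
eef_pos: [536.1, -66.0, 205.2]
tcp_rot: [-3.142, 0.001, -0.0]
ft_force: [-1.0, -0.3, 1.8]
gripper_width: 0.2
scene [(276.0, 258.0, 7.1, 133.0, 0.85)]
side [(378.0, 205.7, 6.7, 79.5, 0.57)]
wrist [(400.3, 335.7, 44.0, 4962.5, 0.82)]
[564.7 -66.3 218.1] [np.float64(0.9821872447465971), np.float64(0.9821872447465697)]
rel -7.486181799497799 34.71550166238055 188.05277224227467 a -0.04 b -0.184
all [565.1 -66.  217.9] [np.float64(1.0825349798134338), np.float64(1.004916361670843), np.float64(0.5046438130421345)]
rel -7.104423183829941 35.01843828157223 187.9406547791217 a -0.038 b -0.185
1.7833 [535.8 -66.  205.2] [ 0.  -0.  -0.2] [ 3.1  0.  -0. ]
```

```bash
python3 -m jog '[1,1.5,0,0,0,0,0, 1,1.5,0,0,0,0,0, 1,1,0,0,0,0,0, 1,1,0,0,0,0,0, 1,1,0,0,0,0,0, 1,0,0,0,0,0,0]'; python3 look.py 3 '[566,-66,217]'
```

```text
t: 2.28
eef_pos: [542.2, -66.0, 205.3]
tcp_rot: [3.142, 0.0, -0.0]
ft_force: [-1.9, -0.1, 0.1]
gripper_width: 0.0
scene [(274.9, 260.0, 7.1, 134.5, 0.84)]
side [(380.2, 204.5, 6.6, 75.0, 0.55)]
wrist [(398.4, 336.4, 44.1, 4916.5, 0.8)]
[570.5 -66.2 217.9] [np.float64(1.3451776735765872), np.float64(1.3451776735765737)]
rel -1.6964211188455767 34.83414977178794 187.9120234978705 a -0.009 b -0.184
all [570.7 -66.1 217.9] [np.float64(1.4046997431081876), np.float64(1.3043420630078395), np.float64(0.2470332390894592)]
rel -1.489346077567796 34.93057103249413 187.92785786673437 a -0.008 b -0.185
2.4333 [542.  -66.  205.3] [-1.2 -0.   1.2] [3.1 0.  0. ]
```

View pics/c3.png

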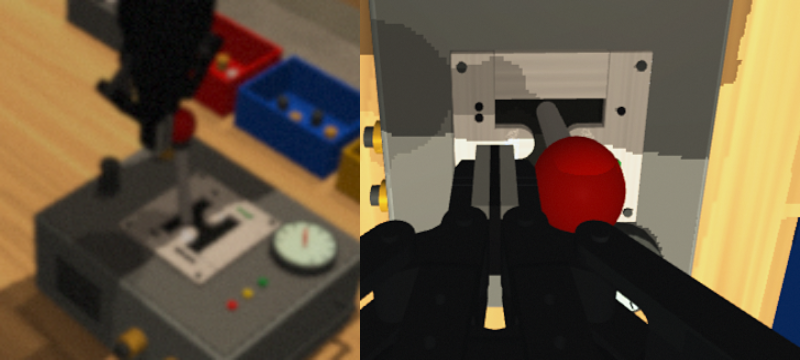

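Contact: the knob moved with the fingertip and is now about 1.5 mm short of the middle. I'll push 1 mm more, back off, lift, and go round to the left side.

```bash
python3 -m jog '[1,1,0,0,0,0,0, 1,0,0,0,0,0,0, 1,-5,0,0,0,0,0, 1,-8,0,0,0,0,0, 1,0,0,15,0,0,0, 1,0,0,20,0,0,0, 1,0,0,20,0,0,0, 1,5,12,0,0,0,0, 1,0,12,0,0,0,0, 1,0,14,0,0,0,0]'; python3 look.py 4 '[571,-66,217]'
```

```text
t: 3.27
eef_pos: [534.6, -27.3, 259.7]
tcp_rot: [-3.141, 0.0, -0.001]
ft_force: [0.3, -0.3, -1.0]
gripper_width: 0.1
scene [(274.5, 260.0, 7.2, 132.5, 0.82)]
side [(379.3, 204.6, 7.6, 145.5, 0.79)]
wrist [(392.2, 344.4, 30.2, 2460.5, 0.86)]
[569.9 -66.1 217.7] [np.float64(0.09147014396767794), np.float64(0.09147014396769243)]
rel -2.285947157658524 34.938341069046004 187.68356366471284 a -0.012 b -0.185
all [570.9 -65.6 217.7] [np.float64(0.8740184685119925), np.float64(0.7325268207784227), np.float64(1.1902583979736086)]
rel -1.289051213589073 35.400835964663486 187.73705443330974 a -0.007 b -0.187
3.4167 [534.3 -26.8 259.4] [-0.4  0.4  1.2] [-3.1  0.   0. ]
```

View pics/wrist4.png

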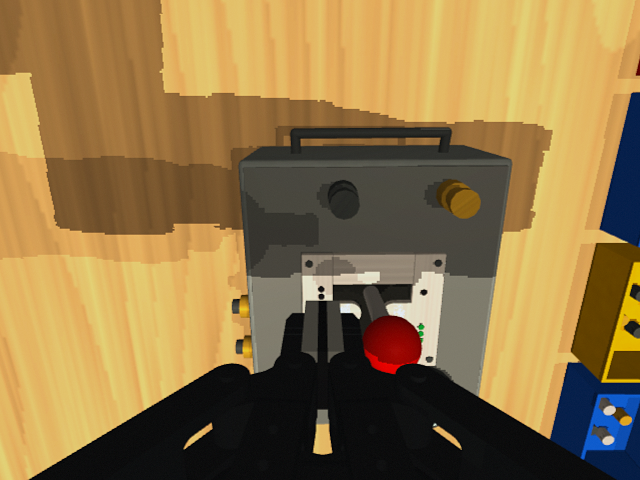

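The knob is at (392, 344) in the wrist view, and the rod leaves the plate about midway between the screws at columns 309 and 438. It is within about 2 mm of the middle of the left channel. Now I'll go down on its left side.

```bash
python3 -m jog '[1,13,0,0,0,0,0, 1,13,0,0,0,0,0, 1,12,0,0,0,0,0, 1,0,0,-18,0,0,0, 1,0,0,-18,0,0,0, 1,0,0,-18,0,0,0, 1,0,-5,0,0,0,0, 1,0,-3,0,0,0,0, 1,0,0,0,0,0,0]'
python3 -m jog '[1,0,-2,0,0,0,0, 1,0,-2,0,0,0,0, 1,0,-2,0,0,0,0, 1,0,-2,0,0,0,0, 1,0,-2,0,0,0,0, 1,0,0,0,0,0,0]'; python3 look.py 5 '[571,-70,217]'
```

```text
t: 4.17
eef_pos: [573.1, -36.8, 206.9]
tcp_rot: [3.141, -0.0, -0.001]
ft_force: [0.9, -0.7, -0.2]
gripper_width: -0.0
t: 4.67
eef_pos: [573.1, -46.2, 206.5]
tcp_rot: [-3.142, -0.0, -0.0]
ft_force: [-0.4, 2.4, 1.3]
gripper_width: 0.1
scene []
side [(382.2, 205.5, 7.3, 132.0, 0.8)]
wrist [(320.5, 422.5, 14.6, 302.0, 0.45)]
all [569.8 -77.9 224.7] [np.float64(3.719551992338757), np.float64(3.719551992338953)]
rel -2.504498612957265 23.095343410529548 194.74044114666344 a -0.013 b -0.122
4.8167 [573.  -46.  206.3] [0.5 0.8 1.3] [ 3.1  0.  -0. ]
```

View pics/c5.png

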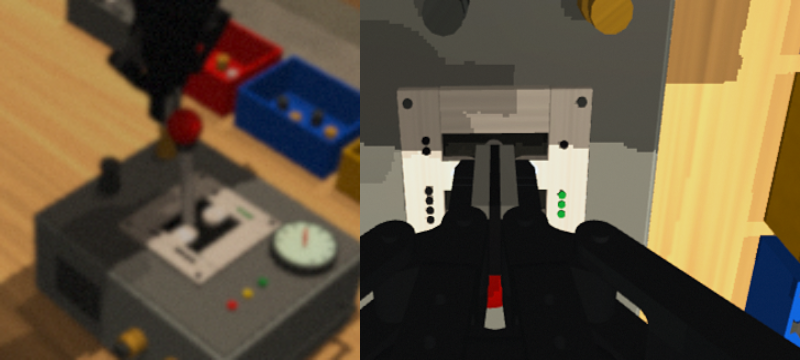

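```bash
python3 -m jog '[1,0,-2.5,0,0,0,0, 1,0,-2.5,0,0,0,0, 1,0,-2.5,0,0,0,0, 1,0,-2.5,0,0,0,0, 1,0,-2.5,0,0,0,0, 1,0,-2.5,0,0,0,0, 1,0,-2.5,0,0,0,0, 1,0,-2.5,0,0,0,0, 1,0,0,0,0,0,0]'; python3 look.py 6 '[571,-92,217]'
```

```text
t: 5.57
eef_pos: [572.9, -66.5, 206.2]
tcp_rot: [3.141, 0.0, -0.0]
ft_force: [-0.1, 1.4, 0.8]
gripper_width: -0.3
scene []
side [(390.4, 208.9, 7.7, 145.0, 0.78)]
wrist [(320.1, 425.0, 17.1, 378.0, 0.41)]
all [570.3 -97.4 227.4] [np.float64(2.8232064762055997), np.float64(2.82320647620558)]
rel -2.1312859742337595 3.666079337651948 197.37987800216578 a -0.011 b -0.019
5.7167 [572.9 -66.1 206.2] [1.2 0.4 1.4] [ 3.1  0.  -0. ]
```

View pics/c6.png

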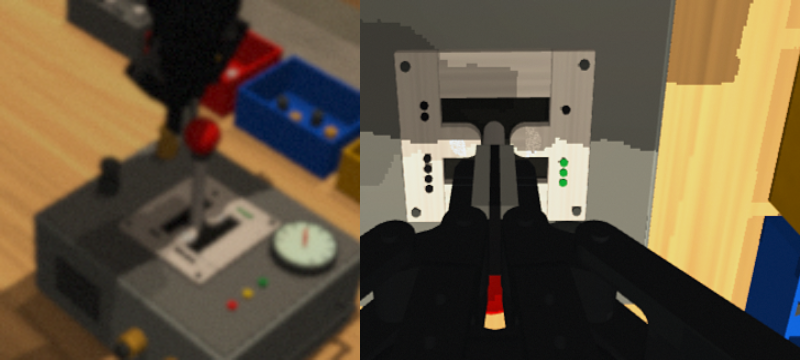

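The rod is in the cross channel and centred between the channel's sides. I'm continuing the push to the right.

```bash
python3 -m jog '[1,0,-2.5,0,0,0,0, 1,0,-2.5,0,0,0,0, 1,0,-2.5,0,0,0,0, 1,0,-2.5,0,0,0,0, 1,0,-2.5,0,0,0,0, 1,0,-2.5,0,0,0,0, 1,0,-2.5,0,0,0,0, 1,0,-2.5,0,0,0,0, 1,0,-2.5,0,0,0,0, 1,0,-2.5,0,0,0,0]'; python3 -m jog '[1,0,-2.5,0,0,0,0, 1,0,-2.5,0,0,0,0, 1,0,-2.5,0,0,0,0, 1,0,-2.5,0,0,0,0, 1,0,-2,0,0,0,0, 1,0,0,0,0,0,0]'; python3 look.py 7 '[571,-132,214]'
```

```text
t: 6.55
eef_pos: [572.9, -91.3, 206.3]
tcp_rot: [3.142, 0.0, -0.0]
ft_force: [-0.3, 1.3, 1.3]
gripper_width: 0.1
t: 7.05
eef_pos: [572.9, -103.4, 206.1]
tcp_rot: [3.142, 0.0, -0.0]
ft_force: [0.2, 1.9, -0.8]
gripper_width: 0.0
scene []
side [(404.6, 219.4, 7.9, 157.0, 0.8)]
wrist [(321.1, 422.7, 14.6, 315.5, 0.47)]
all [ 570.2 -134.3  225.4] [np.float64(3.5450460332015337), np.float64(3.5450460332015603)]
rel -2.5922342330650623 -33.31544235061747 195.39251042969994 a -0.013 b 0.176
7.2 [ 572.9 -103.1  206.2] [0.7 0.1 0.2] [ 3.1  0.  -0. ]
```

View pics/c7.png

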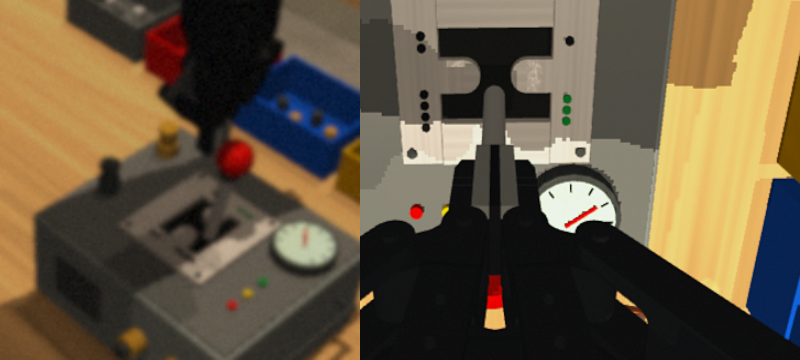

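```bash
python3 -m jog '[1,0,-1.5,0,0,0,0, 1,0,-1.5,0,0,0,0, 1,0,-1,0,0,0,0, 1,0,-1,0,0,0,0, 1,0,0,0,0,0,0]';  python3 -m jog '[1,0,-1,0,0,0,0, 1,0,0,0,0,0,0]'; python3 look.py 8 '[571,-137,214]'
```

```text
t: 7.62
eef_pos: [572.9, -108.2, 206.3]
tcp_rot: [3.142, 0.0, -0.0]
ft_force: [0.3, 1.5, -1.6]
gripper_width: -0.0
t: 7.78
eef_pos: [572.9, -109.1, 206.3]
tcp_rot: [3.142, 0.0, -0.0]
ft_force: [-0.7, 1.3, -0.9]
gripper_width: -0.1
scene []
side [(406.5, 221.2, 8.0, 163.5, 0.81)]
wrist [(320.6, 421.5, 13.7, 280.0, 0.48)]
all [ 569.8 -139.9  225. ] [np.float64(3.8998152571440725), np.float64(3.899815257144058)]
rel -3.04861637223466 -38.82989589017048 194.98034475979296 a -0.016 b 0.206
7.9333 [ 573.  -109.   206.3] [-0.2  1.4 -1.1] [ 3.1  0.  -0. ]
```

View pics/c8.png

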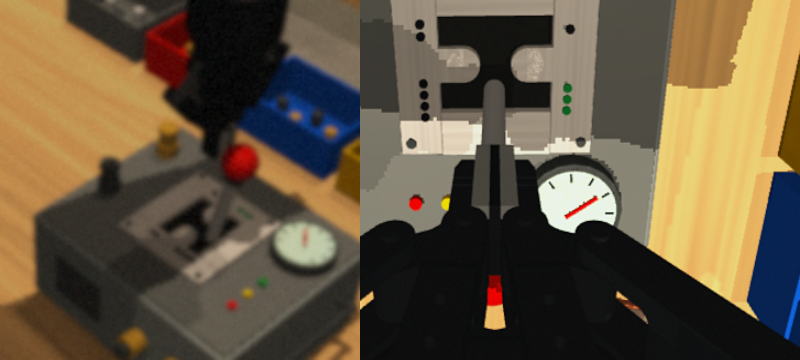

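No stop felt yet and about 1.4 N on the wrist. I'll back off left and lift, then measure the knob unoccluded.

```bash
python3 -m jog '[1,0,5,0,0,0,0, 1,0,8,0,0,0,0, 1,0,0,15,0,0,0, 1,0,0,20,0,0,0, 1,0,0,20,0,0,0, 1,-15,0,0,0,0,0, 1,-20,0,0,0,0,0, 1,-20,-3,0,0,0,0, 1,0,-5,0,0,0,0, 1,0,0,0,0,0,0]'; python3 look.py 9 '[571,-137,214]'
```

```text
t: 8.77
eef_pos: [517.6, -104.1, 262.0]
tcp_rot: [3.141, -0.001, -0.0]
ft_force: [0.3, -0.1, 0.2]
gripper_width: -0.1
scene [(245.9, 249.2, 6.9, 128.0, 0.86)]
side [(406.5, 221.4, 7.9, 159.0, 0.82)]
wrist [(431.0, 323.5, 39.7, 2746.5, 0.55)]
[ 571.4 -134.9  218.2] [np.float64(0.13289323509986822), np.float64(0.13289323509972045)]
rel -1.4173019604541177 -33.93725384730768 188.15245770659266 a -0.008 b 0.18
all [ 573.9 -133.3  218.1] [np.float64(2.3971804585356646), np.float64(1.9768430561333459), np.float64(3.14120450414467)]
rel 1.1850394824107668 -32.305931079671886 188.11949617948878 a 0.006 b 0.171
8.9167 [ 518.7 -103.8  261.3] [ 0.7 -0.   0.1] [ 3.1 -0.   0. ]
```

View pics/c9.png

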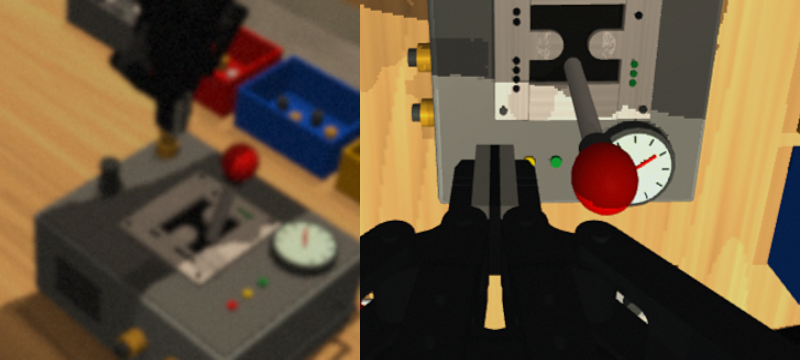

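The knob is at about (571.4, -135), select about 0.18, shift about 0. It is in the right channel at the middle. Now I'll go down behind it and push forward.

```bash
python3 -m jog '[1,0,-16,0,0,0,0, 1,0,-16,0,0,0,0, 1,0,0,-20,0,0,0, 1,0,0,-20,0,0,0, 1,0,0,-18,0,0,0, 1,5,0,0,0,0,0, 1,5,0,0,0,0,0, 1,5,0,0,0,0,0, 1,2.5,0,0,0,0,0, 1,0,0,0,0,0,0]'; python3 -m jog '[1,2.5,0,0,0,0,0, 1,2.5,0,0,0,0,0, 1,2.5,0,0,0,0,0, 1,2.5,0,0,0,0,0, 1,2.5,0,0,0,0,0, 1,2.5,0,0,0,0,0, 1,0,0,0,0,0,0]';python3 look.py 10 '[580,-136,214]'
```

```text
t: 9.75
eef_pos: [537.0, -136.0, 204.1]
tcp_rot: [3.141, -0.002, 0.0]
ft_force: [0.5, 0.3, 0.1]
gripper_width: -0.1
t: 10.33
eef_pos: [550.8, -136.0, 203.2]
tcp_rot: [-3.142, 0.0, 0.0]
ft_force: [-0.9, 0.5, 0.6]
gripper_width: -0.1
scene [(244.5, 251.5, 7.0, 131.0, 0.86)]
side [(411.5, 220.0, 7.2, 77.0, 0.48)]
wrist [(409.7, 331.0, 50.9, 5103.0, 0.63)]
[ 579.6 -136.5  218.2] [np.float64(2.478413664193304), np.float64(2.478413664193319)]
rel 6.814763865237131 -35.54078004659314 188.2404120258233 a 0.036 b 0.188
all [ 581.5 -134.9  217.6] [np.float64(3.2756477418786445), np.float64(2.8833671218982184), np.float64(2.6270197071407595)]
rel 8.711709564916061 -33.92782934378375 187.56544672963682 a 0.046 b 0.18
10.4833 [ 550.4 -136.   203.2] [-0.7 -0.   0.3] [-3.1  0.  -0. ]
```

View pics/c10.png

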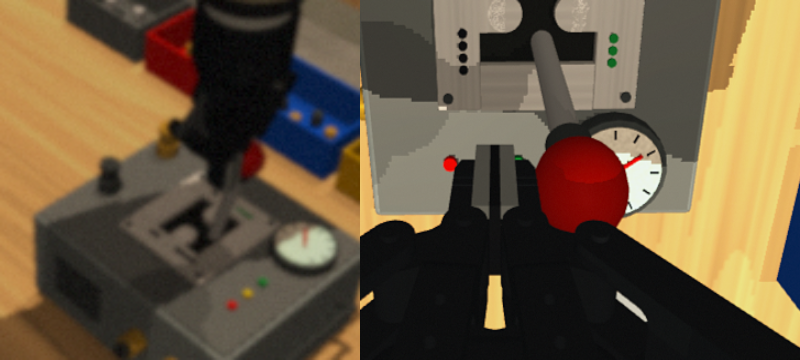

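```bash
python3 -m jog '[1,2.5,0,0,0,0,0, 1,2.5,0,0,0,0,0, 1,2.5,0,0,0,0,0, 1,2.5,0,0,0,0,0, 1,2.5,0,0,0,0,0, 1,2.5,0,0,0,0,0, 1,0,0,0,0,0,0]'; python3 -m jog '[1,2.5,0,0,0,0,0, 1,2.5,0,0,0,0,0, 1,2.5,0,0,0,0,0, 1,2.5,0,0,0,0,0, 1,2.5,0,0,0,0,0, 1,2.5,0,0,0,0,0, 1,0,0,0,0,0,0]';python3 look.py 11 '[609,-136,210]'
```

```text
t: 11.07
eef_pos: [566.0, -136.0, 203.1]
tcp_rot: [-3.142, -0.0, 0.0]
ft_force: [-0.8, -0.2, 0.2]
gripper_width: -0.1
t: 11.65
eef_pos: [581.0, -136.0, 203.1]
tcp_rot: [3.142, -0.0, 0.0]
ft_force: [-1.9, -0.2, -0.8]
gripper_width: -0.2
scene [(237.3, 262.7, 6.9, 129.5, 0.87)]
side [(421.5, 215.5, 7.0, 73.5, 0.48)]
wrist [(398.6, 331.2, 43.3, 5206.5, 0.88)]
[ 608.8 -137.   213.2] [np.float64(2.314899598775876), np.float64(2.3148995987758045)]
rel 35.983132505233314 -36.33222652944179 183.23526566633572 a 0.194 b 0.192
all [ 609.5 -136.4  213. ] [np.float64(2.43740760328316), np.float64(2.4042840037929656), np.float64(1.012041575465822)]
rel 36.73648608168474 -35.735643685956994 182.98307131841028 a 0.198 b 0.189
11.8 [ 580.6 -136.   203.3] [-1.6  0.  -0.2] [ 3.1 -0.   0. ]
```

View pics/c11.png

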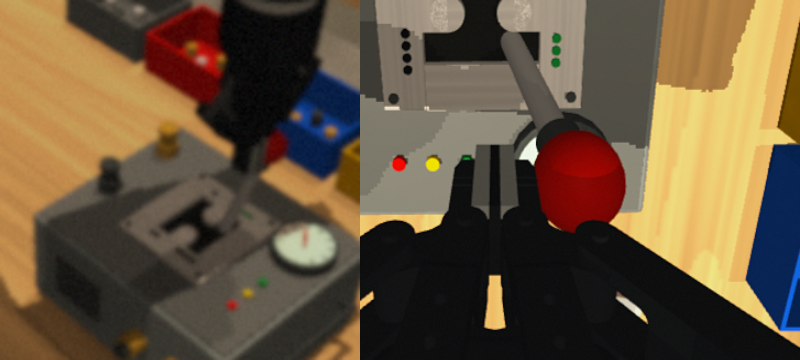

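About 12 mm to go. I'll use small steps and watch the force for the stop.

```bash
python3 -m jog '[1,2,0,0,0,0,0, 1,2,0,0,0,0,0, 1,2,0,0,0,0,0, 1,2,0,0,0,0,0, 1,0,0,0,0,0,0]'; for i in 1; do python3 -m jog '[1,1,0,0,0,0,0, 1,0,0,0,0,0,0]'; python3 -m jog '[1,1,0,0,0,0,0, 1,0,0,0,0,0,0]'; done
```

```text
t: 12.22
eef_pos: [588.9, -136.0, 203.2]
tcp_rot: [3.142, -0.0, 0.0]
ft_force: [-0.8, 0.2, -0.7]
gripper_width: -0.2
t: 12.38
eef_pos: [589.6, -136.0, 203.3]
tcp_rot: [3.142, -0.0, -0.0]
ft_force: [-1.6, -0.5, -0.6]
gripper_width: 0.2
t: 12.55
eef_pos: [590.5, -136.0, 203.3]
tcp_rot: [3.142, 0.0, -0.0]
ft_force: [-2.1, 0.8, -0.4]
gripper_width: -0.4
```

```bash
python3 -m jog '[1,1,0,0,0,0,0, 1,0,0,0,0,0,0]'; python3 -m jog '[1,0.7,0,0,0,0,0, 1,0,0,0,0,0,0]'
```

```text
t: 12.72
eef_pos: [591.6, -136.0, 203.3]
tcp_rot: [3.142, 0.0, -0.0]
ft_force: [-0.3, -0.1, -0.2]
gripper_width: -0.3
t: 12.88
eef_pos: [592.3, -136.0, 203.3]
tcp_rot: [3.142, 0.0, 0.0]
ft_force: [-0.8, 1.0, -0.4]
gripper_width: 0.1
```

```bash
python3 look.py 12 '[620,-136,210]'; python3 -m jog '[1,0.7,0,0,0,0,0, 1,0,0,0,0,0,0]'
```

```text
scene [(234.9, 267.3, 7.0, 128.5, 0.83)]
side [(425.0, 214.5, 7.2, 66.5, 0.41)]
wrist [(394.9, 327.9, 42.6, 5087.0, 0.89)]
[ 619.4 -137.1  209.8] [np.float64(2.4833345755710052), np.float64(2.4833345755711336)]
rel 46.63012893928089 -36.476998080902945 179.84986594354035 a 0.254 b 0.193
all [ 620.2 -136.6  209.7] [np.float64(2.653646975960985), np.float64(2.464603168050714), np.float64(0.8980449246886896)]
rel 47.37065920349996 -36.026040751858005 179.74746353209977 a 0.258 b 0.191
13.0333 [ 592.2 -136.   203.3] [-1.7 -0.8  0.3] [-3.1  0.  -0. ]
t: 13.2
eef_pos: [592.9, -136.0, 203.2]
tcp_rot: [3.142, 0.0, -0.0]
ft_force: [-1.7, -0.4, -0.3]
gripper_width: 0.2
```

View pics/c12.png

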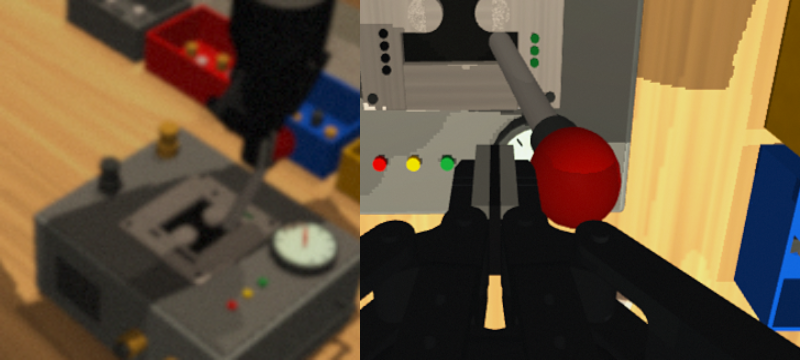

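Nearly there, but I haven't felt the stop yet. More half-millimetre steps.

```bash
python3 -m jog '[1,0.5,0,0,0,0,0, 1,0,0,0,0,0,0]'|grep -E "eef|force"; python3 -m jog '[1,0.5,0,0,0,0,0, 1,0,0,0,0,0,0]'|grep -E "eef|force"
```

```text
eef_pos: [593.4, -136.0, 203.2]
ft_force: [-1.2, -0.5, -0.9]
eef_pos: [593.9, -136.0, 203.2]
ft_force: [-2.8, -0.5, 0.0]
```

```bash
python3 -m jog '[1,0.5,0,0,0,0,0, 1,0,0,0,0,0,0]'|grep -E "eef|force"; python3 -m jog '[1,0,0,0,0,0,0]'|grep -E "eef|force"
```

```text
eef_pos: [594.4, -136.0, 203.2]
ft_force: [-1.5, 0.5, -0.0]
eef_pos: [594.3, -136.0, 203.2]
ft_force: [-1.0, 0.0, -1.1]
```

```bash
python3 -m jog '[1,0.5,0,0,0,0,0, 1,0,0,0,0,0,0]'|grep -E "eef|force"; python3 -m jog '[1,0.5,0,0,0,0,0, 1,0,0,0,0,0,0]'|grep -E "eef|force"
```

```text
eef_pos: [594.8, -136.0, 203.2]
ft_force: [-1.4, 0.1, -0.3]
eef_pos: [595.2, -136.0, 203.1]
ft_force: [-2.8, 0.4, -0.7]
```

```bash
python3 -m jog '[1,0.5,0,0,0,0,0, 1,0,0,0,0,0,0]'|grep -E "eef|force";python3 -m jog '[1,0.5,0,0,0,0,0, 1,0,0,0,0,0,0]'|grep -E "eef|force"; python3 look.py 13 '[622,-136,210]'
```

```text
eef_pos: [595.6, -136.0, 203.1]
ft_force: [-2.3, 0.5, -1.5]
eef_pos: [596.1, -136.0, 203.1]
ft_force: [-4.0, 0.5, -1.9]
scene [(234.4, 267.9, 7.1, 138.0, 0.88)]
side [(425.0, 213.5, 6.8, 63.0, 0.43)]
wrist [(389.0, 327.1, 42.5, 4888.0, 0.86)]
[ 621.3 -136.2  210.7] [np.float64(1.8107134255736526), np.float64(1.8107134255735278)]
rel 48.54494707387262 -35.623540231944915 180.67373976661392 a 0.262 b 0.189
all [ 621.9 -135.8  210.5] [np.float64(1.8964856864505382), np.float64(1.8684196392555723), np.float64(0.7359065677928311)]
rel 49.09581837817387 -35.19673253588537 180.4870598325775 a 0.266 b 0.186
14.6 [ 596.2 -136.   203.1] [-3.9  0.3 -1.9] [-3.1  0.  -0. ]
```

View pics/c13.png

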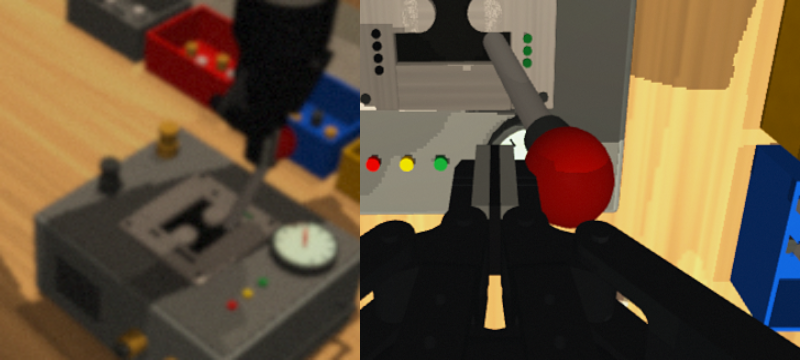

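The force is rising, and the knob is now lagging the fingertip (wrist column 395 to 389). It looks like the stop. One more firm but gentle check.

```bash
python3 -m jog '[1,0.7,0,0,0,0,0, 1,0,0,0,0,0,0]'|grep -E "eef|force";python3 -m jog '[1,0.7,0,0,0,0,0, 1,0,0,0,0,0,0]'|grep -E "eef|force"; python3 look.py 14 '[622,-136,210]'
```

```text
eef_pos: [596.9, -136.0, 203.2]
ft_force: [-5.9, -0.3, -2.1]
eef_pos: [597.4, -136.0, 203.1]
ft_force: [-5.6, -0.0, -0.4]
scene [(234.4, 267.8, 7.0, 135.0, 0.88)]
side [(425.0, 213.5, 6.8, 58.0, 0.4)]
wrist [(386.0, 327.3, 42.5, 4780.0, 0.84)]
[ 621.2 -136.3  210.8] [np.float64(1.8213296298895656), np.float64(1.821329629889563)]
rel 48.40212208120636 -35.70313624867857 180.8035834130349 a 0.262 b 0.189
all [ 621.8 -135.8  210.6] [np.float64(1.9652106683760733), np.float64(1.8622042858488481), np.float64(0.8412838716497764)]
rel 49.05883616707445 -35.235685785970595 180.6203253955401 a 0.265 b 0.187
15.0833 [ 597.4 -136.   203.1] [-6.3  0.4 -1.8] [-3.1  0.  -0. ]
```

The knob didn't move (scene pixel unchanged) while the force rose to 6 N, so it is home. I'm backing straight off and lifting away.

```bash
python3 -m jog '[1,-3,0,0,0,0,0, 1,-5,0,0,0,0,0, 1,-10,0,0,0,0,0, 1,-15,0,0,0,0,0, 1,-20,0,0,0,0,0, 1,-15,0,10,0,0,0, 1,0,0,25,0,0,0, 1,0,0,30,0,0,0, 1,0,20,20,0,0,0, 1,0,0,0,0,0,0]'; python3 look.py 15 '[622,-136,210]'
```

```text
t: 15.92
eef_pos: [531.7, -114.8, 293.3]
tcp_rot: [3.141, -0.009, 0.0]
ft_force: [-0.1, 0.3, -0.9]
gripper_width: 0.5
scene [(234.4, 267.8, 7.0, 134.0, 0.88)]
side [(423.1, 212.5, 7.5, 144.0, 0.81)]
wrist [(472.9, 281.1, 26.7, 2050.0, 0.92)]
[ 620.8 -134.2  212. ] [np.float64(0.04577152906966843), np.float64(0.04577152906958834)]
rel 48.05782511788006 -33.54406221859437 181.9607185809126 a 0.258 b 0.177
all [ 621.3 -134.2  212.4] [np.float64(0.31818857774151216), np.float64(0.6953288931475273), np.float64(0.9162901160965365)]
rel 48.56705971199808 -33.58238801699222 182.39626470966883 a 0.26 b 0.178
16.0667 [ 530.1 -116.   288.2] [-1.   0.7 -0.3] [ 3.1 -0.   0. ]
```

View pics/c15.png

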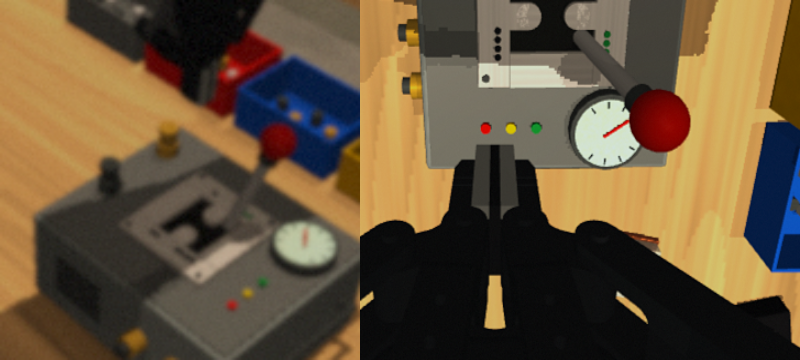

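View pics/scene15.png

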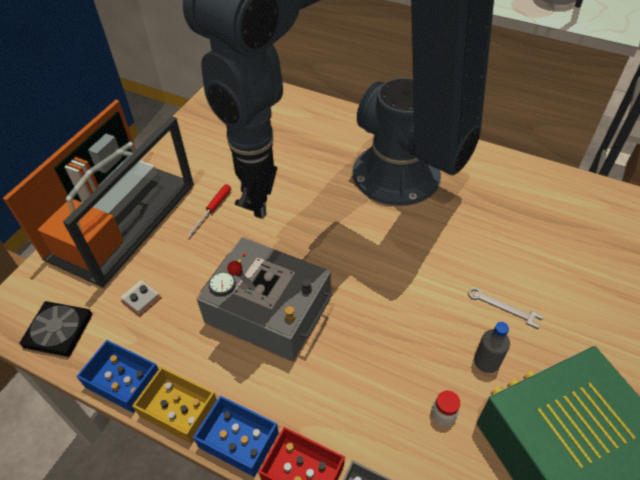

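The lever stands in the far right slot beside the three green dots, with the knob at (234, 268) in the scene view. The fittings (290, 313) and (307, 288), the bottle, jar, driver, cold block and spanner look unmoved, and the robot is clear.

```bash
python3 -c "
from bench import job_done
job_done()"
```

```text
the job is handed in; nothing more can be done
```

The leak tester is set to pressure hold: the lever is fully home in slot 3, and I handed the job in after about 16 s.

**How it was done:** With the fingers shut, I pushed the knob about 6 mm to the middle of the left channel, then across the gate to the right channel, then forward to the stop. The lever was never gripped and never went towards slot 4.

**Last checks:**
- **Lever position:** with the arm clear, the two- and three-camera estimates gave shift about 0.26 and select about 0.18, with residuals under 1 mm. Those values mean fully home in slot 3.
- **Stop felt:** at the end the force rose to about 6 N, the highest I read, while the knob stayed still in the scene view.
- **Bystanders:** by eye, nothing around the tester looks moved.

**Disagreements:** The wrist and scene cameras put the gate about 2 mm apart in x. Some mid-push knob readings were 2–4 mm out because the fingers partly hid the knob, so I backed off and measured again before the forward push.

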